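Load a slotted profile into its clamping nest

TASK

Load the aluminium profile into the tapping nest by pushing only, taking nothing between the fingers and keeping the profile flat on the base plate: angle its left end in behind the steel post, then push its right end round so that it lies in the bay between the two white end blocks. Then push the orange swing clamp round until its red rubber pin bears on the profile and holds it flush along the steel fence. Leave the alignment block, the cutters and the screwdriver where they are.

Things in the scene. Friction and masses are not known exactly. Their poses are not given: they have to be found in the camera images.
- nest: The clamping nest, fixed: a black drilled base plate 225 x 425 x 12 mm with fence, end blocks, post and clamp on it. Origin on the plate's underside (bench height), midway along the bay; own x points away from the robot to the fence, own y to the left. Plate spans x -112.5..112.5, y -235..190 mm. 'nest x, y' below are in this frame; heights are above the plate's top (z = 12 mm).
- rail: The aluminium profile: a straight slotted square bar 30 x 30 x 220 mm, about 0.19 kg, loose, lying on the base plate in front of the bay. Origin at the centre of its underside; its own y runs along its length (towards its left end), z up. Home, it lies with its origin near x = 80, y = 0 mm of the nest (lengthwise play 3.5 mm each way), its length along the nest's y.
- rail_left (a point): Centre of the profile's left end face (own y = +110 mm, mid-height, 15 mm above its underside).
- rail_right (a point): Centre of the profile's right end face (own y = -110 mm, mid-height).
- bay_center (a point): On the base plate's top, below where the profile's centre lies when home (nest x = 80, y = 0 mm).
- post_foot (a point): Foot of the steel post's axis on the plate's top (nest x = 46, y = 73.5 mm), also the clamp's turning axis. Post 18 mm in diameter, 50 mm high with the clamp's hub (23 mm wide) on top. 40 mm is free between post and fence, but only 178 mm between post and right block: the profile cannot go straight in.
- clamp_pin (a point): On the axis of the clamp's red rubber pin, 20 mm above the plate. The pin is an upright cylinder 14 mm in diameter from 5 to 34 mm above the plate, hanging 55 mm from the post's axis from the end of the orange arm (13 mm wide, 34 to 44 mm above the plate, so it passes over the profile).
- clamp (a joint): Angle of the swing clamp in rad, growing counter-clockwise seen from above. 0 (open end stop): arm points to the robot's front-left, 120 deg from nest +x towards +y; 1.05: straight towards the robot; 2.62: to the right, along the bay. At 2.84 its pin touches the front of a profile that is home; the end stop is at 2.95. Stiff friction hinge: about 2 N at the pin turns it, and it stays where it is left.
- align_block_b: Grey alignment block 31 x 50 x 30 mm, loose on the plate's front-left corner; leave it alone.
- flush_cutter: Flush cutters with blue handles, 46 x 141 x 10 mm, loose on the bench to the right of the nest; leave them alone.
- driver_red: Screwdriver with a red handle, 21 x 181 x 20 mm, loose on the bench to the left of the nest; leave it alone.
- fence_mid (a point): On the plate's top, in the middle of the front face of the steel fence (nest x = 95, y = 0 mm). The fence runs along nest y behind the whole bay and both end blocks, 26 mm high.
- left_block (a point): On the plate's top, where the fence meets the inner face of the white plastic left end block (nest x = 95, y = +113.5 mm). The block stands against the fence, x 70..95 mm, 25 mm wide, 24 mm high, with a lead-in on its inner front corner that widens the bay by 8 mm over the front 12 mm. Between the blocks the bay is 227 mm wide.
- right_block (a point): On the plate's top, where the fence meets the inner face of the white plastic right end block (nest x = 95, y = -113.5 mm). The block stands against the fence, x 70..95 mm, 25 mm wide, 24 mm high, with a lead-in on its inner front corner that widens the bay by 8 mm over the front 12 mm. 

How it is judged:
On the way, in this order (a step that is already met when the one before it is completed fails the run):
1. the left end of the profile is behind the post (x of rail_left in the frame of nest above 0.06 m and y of rail_left in the frame of nest above 0.085 m), for 0.1 s.
2. the profile lies in the bay between the end blocks, the clamp still open (x of each of rail_left, rail_right in the frame of nest above 0.067 m and horizontal distance between rail and bay_center below 0.014 m and value of joint clamp below 2.79 rad), for 0.1 s.
At the end, for the whole second after the job is handed in: The profile lies flat on the plate between the end blocks with both ends within 2.5 mm of the fence, at rest, and the clamp is round past 2.79 rad with its pin bearing on the profile (x of each of rail_left, rail_right in the frame of nest above 0.0775 m and horizontal distance between rail and bay_center below 0.006 m and z of rail in the frame of nest below 0.015 m and value of joint clamp above 2.79 rad and contact force between clamp and rail above 0.2 N and linear speed of rail below 0.01 m/s); the robot touches nothing.
It fails at once if the profile was lifted or tipped off the plate (z of rail in the frame of nest above 0.02 m or angle between rail's own z axis and vertical above 0.15 rad).
It fails at once if the alignment block, the cutters or the screwdriver was moved (distance of any of align_block_b, flush_cutter, driver_red from where it was at the start of the episode above 0.015 m).
It fails at once if the profile or the clamp's pin was taken between the fingers ((contact force between the fingers and rail above 0.3 N and x of the grasp point in the frame of rail between -0.012 and 0.012 m and y of the grasp point in the frame of rail between -0.108 and 0.108 m and z of the grasp point in the frame of rail below 0.046 m) or (contact force between the fingers and clamp above 0.3 N and horizontal distance between the grasp point and clamp_pin below 0.007 m)).
It also fails if it takes over 67 s, if anything falls off the work surface, if the arm or the gripper's body presses on something with over 40 N, if the wrist force passes 120 N, or if a joint passes its speed limit or range.

ROBOT

A 7-joint arm with a two-finger parallel gripper is mounted at the origin on a cart in front of the work surface, level with it; the furniture and walls round the work are solid. World frame = base frame: x ahead of the robot, y to its left, z up, the work surface at z = 0. Lengths are in m, angles in rad, forces in N, time in s.
With the tool pointing down it reaches from about 0.425 to 0.875 m from the base axis. Payload 9.9 kg.
Tool frame: the origin (TCP) lies between the finger pads; the fingertips stand 17 mm ahead of it and the grasp point (between the pads) lies 2 mm behind it (r.finger_overhang is the distance from the TCP to the fingertips, in m); z points along the fingers, y is the line along which they close (so a half turn about z gives the same grasp; the last joint's range is limited). The gripper opens to 85 mm and grips with 20 to 120 N. Pads are 22 mm wide; open, the fingers measure 114 mm over their backs; the gripper's body (76 mm by 85 mm) begins 54 mm behind the grasp point. The pads swing forward as they close: fully open they stand 13 mm farther back than shut.
Start: joints at [-1.263, 0.576, 0.025, 1.437, -0.015, 1.129, -0.057], TCP at [0.258, 0.624, 0.248] pointing down, gripper open.
Joint ranges: [-2.76, 2.76], [-0.34, 2.15], [-1.52, 1.57], [0.19, 2.46], [-1.09, 4.23], [0.17, 1.99], [-2.82, 2.82]. Speed limits (rad/s): [2.22, 2.22, 3.01, 3.01, 3.14, 3.14, 3.14].

INTERFACE

Orientations are given as a 3x3 rotation matrix whose columns are the frame's x, y, z axes.
In Python, from bench import r gives the robot as it stands.
- The arm moves only by the shell command python3 -m creep 'ROWS' [OPENING]. ROWS is JSON, a list of rows, each an object with "translation": the shift along the tool's x, y, z in units of 0.08 m (1.0 is 0.08 m), a list of three; "dr": the turn, a rotation vector about the tool's x, y, z in units of 180 degrees (1.0 is 180 degrees), a list of three. In form: [{"translation": [dx, dy, dz], "dr": [rx, ry, rz]}, ...]. A call has exactly 10 rows; each row is the pose to reach, as a shift and turn from the pose commanded when the call began, along the tool's axes at that moment, turning the shorter way round; what a row does not reach only later rows make up. A row lasts 1/8 s, in which the tool goes at most 62.5 mm and 10.7 degrees, less where a joint would pass 70% of its speed; a pose out of reach is approached as far as the arm can. A call with a number of a shift or a turn outside -1 to 1 is refused whole. A call with a gripper value outside its range is refused whole. OPENING is the opening, from -1 (shut) to 1 (fully open), set as the call begins (- or left out, the last holds). The fingers move at their own pace and stop on an object; the grip force is fixed at half the most. Time passes only in rows, so rows that repeat a pose let the fingers close, or fill a call up. It gives the time, the measured TCP pose, the force, the opening and the grip force at its end, in the units of the state.
- r.get_state(): the state, without advancing time (a new reading comes with each control period).
- r.grab_frame(name): name is "side" or "top" or "wrist"; returns a dict with "pixels" (420x560x3 uint8, red, green, blue), "K" (3x3 intrinsics, pixels), "R" (3x3) and "t" (3): a world point X has camera coordinates R X + t. Camera axes: x right, y down, z forward; pixel columns grow to the right and rows downward; lengths in m; the calibration is good to about 2 mm. The wrist camera is an equidistant fisheye: a pixel r from the principal point sees the ray r / f radians off the axis. A picture is of the moment at which its call begins. There is no depth.
- r.hand_in(): hands the job in; it is judged then, once.
The state is a dict: "time_s": time; "joints": joint angles; "qd": joint speeds; "effort": joint torques, N m; "ee_pos": TCP position; "tool_rot": TCP orientation; "contact_force": force on the tool from outside, world axes, zero at the start; "wrist_torque": the same for the moment, N m; "width": finger opening in m; "gripper_force": force on a finger pad.
Only numpy, scipy, OpenCV 4.12 (cv2) and the standard library are available. Lean on these libraries where they do the work, as an engineer would, in place of code of your own. Each camera call takes 0.05 s, during which the arm holds its last target. There are 200 camera calls.

## Working session

There is one attempt and no reset: what is moved stays moved. The work goes in short steps, Python scripts to look and compute and a shell command to move; the robot and the scene stay as the last step left them, time stands still between calls to the robot, and variables do not carry over. Pictures are saved under pics/ and viewed, at most 10 in all, crops included, and the job is handed in when it is done.

```bash
mkdir -p pics; ls; python3 - <<'E'
from bench import r
import cv2,numpy as np
s=r.get_state();print(s)
for n in("top","side"):
    f=r.grab_frame(n);cv2.imwrite(f"pics/{n}0.png",f["pixels"][:,:,::-1]);np.savez(f"{n}0.npz",**f);print(f["K"],f["R"],f["t"])
E
```

```text
pics
{'time_s': 0.0, 'joints': array([-1.26280993,  0.57653904,  0.0248428 ,  1.43791095, -0.01496726,
        1.128982  , -0.05649542]), 'qd': array([ 0.00021125,  0.00117005, -0.00058066, -0.00066448,  0.00054478,
        0.00115319,  0.00119746]), 'effort': array([-6.78110919e-04, -7.65762949e+01,  2.25059308e+00, -2.85948855e+01,
        1.53619732e-02,  1.30737294e-02, -1.26101514e-05]), 'ee_pos': array([0.25758347, 0.62346488, 0.24743691]), 'tool_rot': array([[-9.24248967e-01,  3.81789960e-01, -5.23524295e-04],
       [ 3.81790301e-01,  9.24247641e-01, -1.56991084e-03],
       [-1.15510101e-04, -1.65086497e-03, -9.99998631e-01]]), 'contact_force': array([0.61063187, 0.49062486, 0.90816427]), 'wrist_torque': array([ 0.07710244, -0.02019522, -0.03257205]), 'gripper_force': 0.0, 'width': 0.08537765866432885}
[[440.12024437   0.         280.08222566]
 [  0.         440.12024437 207.70453744]
 [  0.           0.           1.        ]] [[-0.10951882 -0.99397603 -0.00415673]
 [-0.9680754   0.10761175 -0.22638402]
 [ 0.2254676  -0.02076928 -0.97402926]] [0.1599098  0.53967631 1.13205094]
[[449.27408926   0.         275.28040521]
 [  0.         449.27408926 214.35939338]
 [  0.           0.           1.        ]] [[-0.98900098 -0.14658393 -0.0197537 ]
 [-0.07162539  0.59148594 -0.80312775]
 [ 0.12940966 -0.79287927 -0.59547931]] [0.52748386 0.0372868  1.52921666]
```

View pics/top0.png

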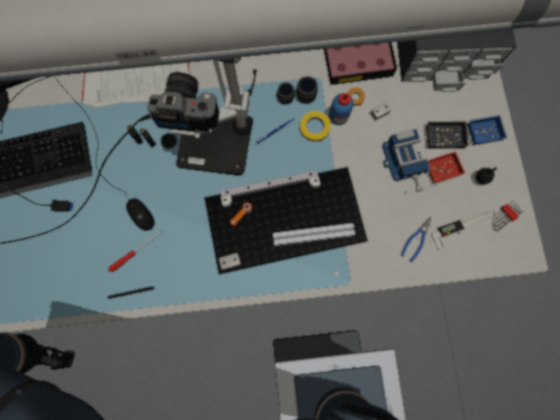

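View pics/side0.png

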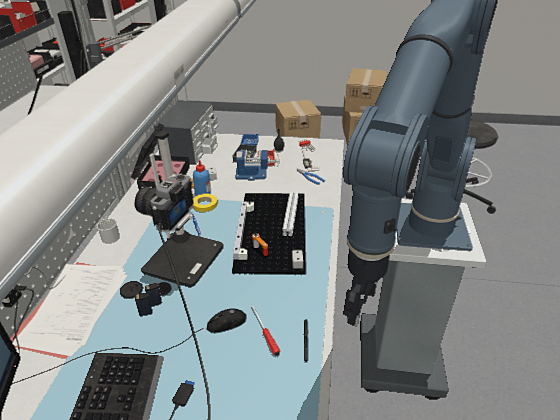

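The top view shows the plate with corners at about (205,197), (350,168), (367,242) and (218,272). The rail runs from about (275,240) to (355,230), the blocks are at (227,199) and (314,180), and the orange clamp at (240,213) is open. The side view agrees with this.

```bash
cat > h.py <<'E'
import numpy as np,cv2
def ray(f,uv,fish=False):
    uv=np.atleast_2d(np.asarray(uv,float));K=f["K"]
    p=(uv-K[:2,2])/[K[0,0],K[1,1]]
    if fish:
        th=np.linalg.norm(p,axis=1);s=np.sinc(th/np.pi)[:,None]
        d=np.c_[p*s,np.cos(th)]
    else: d=np.c_[p,np.ones(len(p))]
    return -f["R"].T@f["t"], d@f["R"]
def plane(f,uv,z,fish=False):
    c,d=ray(f,uv,fish); return (c+d*((z-c[2])/d[:,2])[:,None])
def big(m,k=1):
    cs,_=cv2.findContours(m.astype(np.uint8),cv2.RETR_EXTERNAL,cv2.CHAIN_APPROX_NONE)
    return sorted(cs,key=cv2.contourArea)[::-1][:k]
def rectw(f,c,z,fish=False):
    """contour -> world plane -> minAreaRect (mm)"""
    P=plane(f,c.reshape(-1,2),z,fish)[:,:2]*1000
    return cv2.minAreaRect(P.astype(np.float32))
E
python3 - <<'E'
from h import *
f=dict(np.load("top0.npz"));im=f["pixels"];hsv=cv2.cvtColor(im,cv2.COLOR_RGB2HSV)
roi=np.zeros(im.shape[:2],bool);roi[160:280,196:375]=1
S,V=hsv[...,1].astype(int),hsv[...,2].astype(int)
H=hsv[...,0]
blue=(H>85)&(H<115)&(S>60)
cv2.imwrite("pics/top0c.png",cv2.resize(im[155:285,190:380,::-1],None,fx=4,fy=4,interpolation=cv2.INTER_CUBIC))
dark=(V<75)&roi
c=big(cv2.morphologyEx(dark.astype(np.uint8),cv2.MORPH_CLOSE,np.ones((15,15))))[0]
print("plate",rectw(f,c,.012),cv2.boxPoints(rectw(f,c,.012)))
w=(V>120)&(S<60)&roi
w[:, :]&= cv2.erode(cv2.drawContours(np.zeros(im.shape[:2],np.uint8),[cv2.convexHull(c)],-1,1,-1),np.ones((3,3))).astype(bool)
for c in big(w,8): print(cv2.boundingRect(c),cv2.contourArea(c),rectw(f,c,.042))
o=(H<15)&(S>130)&(V>100)&roi
for c in big(o,2): print("or",cv2.boundingRect(c),cv2.contourArea(c),cv2.boxPoints(rectw(f,c,.056)))
E
```

```text
plate ((532.6357421875, 89.65780639648438), (221.2921142578125, 419.780029296875), 6.2240424156188965) [[ 399.88632   286.3148  ]
 [ 445.39743  -130.99089 ]
 [ 665.38513  -106.999176]
 [ 619.874     310.30652 ]]
(273, 224, 82, 21) 816.5 ((476.49468994140625, 16.562240600585938), (31.36934471130371, 219.90003967285156), 0.8921732902526855)
(220, 254, 19, 14) 154.0 ((428.16864013671875, 250.40428161621094), (27.85071563720703, 46.657466888427734), 9.679801940917969)
(270, 175, 50, 11) 98.0 ((633.4481201171875, 50.3000602722168), (137.04315185546875, 29.181873321533203), 83.6438980102539)
(222, 185, 47, 20) 98.0 ((606.4920043945312, 191.07293701171875), (30.5347900390625, 134.70896911621094), 6.219358921051025)
or (231, 203, 21, 22) 93.0 [[520.3089  229.96257]
 [567.34686 173.64522]
 [580.9576  185.01326]
 [533.9196  241.33061]]
or (245, 203, 2, 1) 0.0 [[579.1701  193.38927]
 [579.1701  193.38927]
 [578.86774 190.66933]
 [578.86774 190.66933]]
```

View pics/top0c.png

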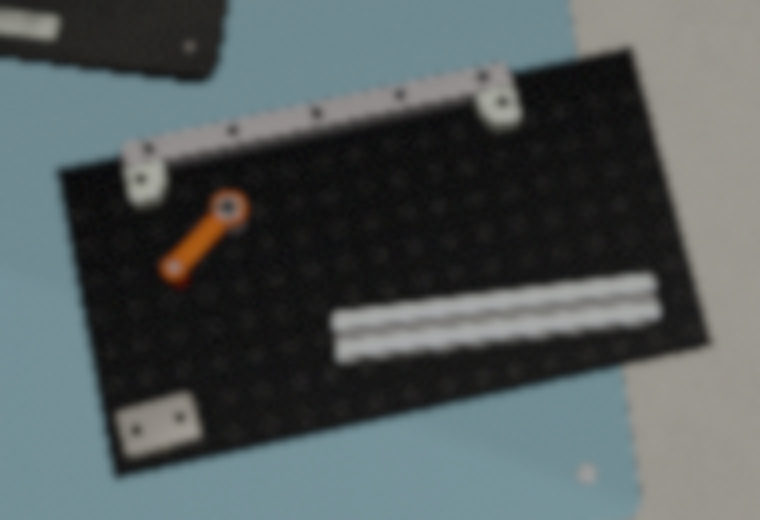

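The crop confirms the masks. Nest origin is at about (530,112) mm world with yaw +6.2°. The rail centre is at about (476,17) with yaw +0.9°, and the clamp is open. I'll move to hover in front of the rail.

```bash
python3 -c "
from bench import r;print(r.finger_overhang)"
for i in 1 2 3 4 5 6; do python3 -m creep '[{"translation":[-0.08,-0.1,0.01],"dr":[0,0,0]},{"translation":[-0.16,-0.2,0.02],"dr":[0,0,0]},{"translation":[-0.24,-0.3,0.03],"dr":[0,0,0]},{"translation":[-0.32,-0.4,0.04],"dr":[0,0,0]},{"translation":[-0.4,-0.5,0.05],"dr":[0,0,0]},{"translation":[-0.48,-0.6,0.06],"dr":[0,0,0]},{"translation":[-0.56,-0.7,0.07],"dr":[0,0,0]},{"translation":[-0.64,-0.8,0.08],"dr":[0,0,0]},{"translation":[-0.72,-0.9,0.09],"dr":[0,0,0]},{"translation":[-0.8,-1,0.1],"dr":[0,0,0]}]' 1; done
```

```text
0.017
time_s: 1.35
ee_pos: [0.2865, 0.5248, 0.2402]
tool_rot: [[-0.924, 0.382, -0.0], [0.382, 0.924, 0.0], [0.0, 0.0, -1.0]]
contact_force: [-0.7, -0.5, -0.2]
width: 0.0856
gripper_force: 0.0
time_s: 2.6
ee_pos: [0.3151, 0.4264, 0.2322]
tool_rot: [[-0.924, 0.382, -0.0], [0.382, 0.924, -0.0], [-0.0, -0.0, -1.0]]
contact_force: [-0.6, -0.1, -0.3]
width: 0.0852
gripper_force: 0.0
time_s: 3.85
ee_pos: [0.3437, 0.3281, 0.2243]
tool_rot: [[-0.924, 0.382, 0.0], [0.382, 0.924, -0.0], [-0.0, -0.0, -1.0]]
contact_force: [0.1, 0.4, 0.0]
width: 0.0855
gripper_force: 0.0
time_s: 5.1
ee_pos: [0.3724, 0.2297, 0.2163]
tool_rot: [[-0.924, 0.382, 0.0], [0.382, 0.924, 0.0], [-0.0, 0.0, -1.0]]
contact_force: [0.1, 0.4, 0.4]
width: 0.0856
gripper_force: 0.0
time_s: 6.35
ee_pos: [0.401, 0.1313, 0.2083]
tool_rot: [[-0.924, 0.382, 0.0], [0.382, 0.924, 0.0], [-0.0, 0.0, -1.0]]
contact_force: [-0.7, 0.1, 0.3]
width: 0.0856
gripper_force: 0.0
time_s: 7.6
ee_pos: [0.4296, 0.0329, 0.2002]
tool_rot: [[-0.924, 0.382, 0.0], [0.382, 0.924, -0.0], [-0.0, -0.0, -1.0]]
contact_force: [-0.1, -0.3, 0.8]
width: 0.0851
gripper_force: 0.0
```

```bash
python3 -m creep '[{"translation":[-0.03,-0.04,0.1],"dr":[0,0,-0.03]},{"translation":[-0.06,-0.08,0.2],"dr":[0,0,-0.06]},{"translation":[-0.09,-0.12,0.3],"dr":[0,0,-0.09]},{"translation":[-0.13,-0.16,0.4],"dr":[0,0,-0.11]},{"translation":[-0.16,-0.19,0.5],"dr":[0,0,-0.13]},{"translation":[-0.16,-0.19,0.5],"dr":[0,0,-0.13]},{"translation":[-0.16,-0.19,0.5],"dr":[0,0,-0.13]},{"translation":[-0.16,-0.19,0.5],"dr":[0,0,-0.13]},{"translation":[-0.16,-0.19,0.5],"dr":[0,0,-0.13]},{"translation":[-0.16,-0.19,0.5],"dr":[0,0,-0.13]}]' 1
python3 - <<'E'
from bench import r
import cv2,numpy as np
f=r.grab_frame("wrist");cv2.imwrite("pics/w1.png",f["pixels"][:,:,::-1]);np.savez("w1.npz",**f);print(f["K"],f["R"],f["t"])
E
```

```text
time_s: 8.85
ee_pos: [0.4354, 0.0148, 0.1604]
tool_rot: [[-1.0, -0.017, 0.0], [-0.017, 1.0, 0.0], [-0.0, 0.0, -1.0]]
contact_force: [-0.4, -0.1, -0.6]
width: 0.0849
gripper_force: 0.0
[[325.1922621    0.         281.27084801]
 [  0.         325.1922621  212.12304193]
 [  0.           0.           1.        ]] [[-0.01559638  0.99987774 -0.00111954]
 [ 0.96375588  0.01533116  0.26634481]
 [ 0.26632941  0.00307505 -0.96387717]] [-0.00828563 -0.4319946   0.17852135]
```

View pics/w1.png

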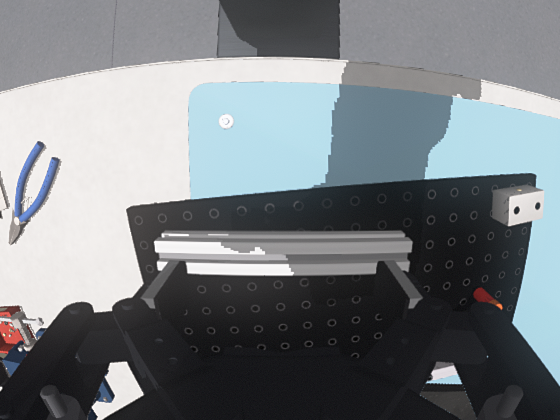

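The wrist view shows the rail's top front edge from about (155,238) to (408,236), and the plate's front corners at about (128,207) and (536,174). The fingers hang above the rail.

```bash
python3 - <<'E'
from h import *
f=dict(np.load("w1.npz"));im=f["pixels"];hsv=cv2.cvtColor(im,cv2.COLOR_RGB2HSV)
V=hsv[...,2].astype(int)
for u in (170,200,250,300,350,395):
    col=V[205:300,u];print(u,[205+i for i in range(len(col)-1) if abs(col[i+1]-col[i])>40])
for row in (243,250): print(row,[i for i in range(130,430) if abs(V[row,i+1]-V[row,i])>60])
print(plane(f,[[128,207],[536,174]],.012,True)*1000)
print("pred corners")
N=np.array([530.2,112.1]);a=np.radians(6.22);A=np.array([[np.cos(a),-np.sin(a)],[np.sin(a),np.cos(a)]])
print(N+A@[-112.5,-235],N+A@[-112.5,190])
E
```

```text
170 [232, 233, 235, 240, 252]
200 [241, 253, 258, 262, 273, 274]
250 [250, 259, 263, 274, 275]
300 [274, 275]
350 [230, 273, 274]
395 [230]
243 [132, 133, 153, 220, 412]
250 [134, 154, 254, 261, 411]
[[ 441.96288172 -129.70710477   12.        ]
 [ 397.7209281   288.91210225   12.        ]]
pred corners
[ 443.82366221 -133.70557005] [397.77645357 288.79254187]
```

```bash
python3 - <<'E'
from h import *
f=dict(np.load("w1.npz"))
print(plane(f,[[200,274.2],[250,275],[350,274]],.042,True)*1000)
print(plane(f,[[200,241.5],[350,241.5],[153.5,250],[411.5,250]],.042,True)*1000)
print(plane(f,[[170,232.5],[350,230.5]],.012,True)*1000)
E
```

```text
[[492.60993555 -53.5441973   42.        ]
 [491.60679242 -10.27216114  42.        ]
 [489.99242453  74.37000934  42.        ]]
[[462.51257621 -51.28409424  42.        ]
 [460.38647865  71.64904355  42.        ]
 [471.87638461 -94.03258497  42.        ]
 [468.39217848 127.615883    42.        ]]
[[466.03564649 -88.16484107  12.        ]
 [460.96596411  77.77820575  12.        ]]
```

```bash
python3 -m creep '[{"translation":[0,0,0.15],"dr":[0,0,0]},{"translation":[0,0,0.3],"dr":[0,0,0]},{"translation":[0,0,0.45],"dr":[0,0,0]},{"translation":[0,0,0.6],"dr":[0,0,0]},{"translation":[0,0,0.7],"dr":[0,0,0]},{"translation":[0,0,0.8],"dr":[0,0,0]},{"translation":[0,0,0.9],"dr":[0,0,0]},{"translation":[0,0,1],"dr":[0,0,0]},{"translation":[0,0,1],"dr":[0,0,0]},{"translation":[0,0,1],"dr":[0,0,0]}]' 1
python3 -m creep '[{"translation":[0,0,0.1],"dr":[0,0,0]},{"translation":[0,0,0.2],"dr":[0,0,0]},{"translation":[0,0,0.3],"dr":[0,0,0]},{"translation":[0,0,0.4],"dr":[0,0,0]},{"translation":[0,0,0.45],"dr":[0,0,0]},{"translation":[0,0,0.5],"dr":[0,0,0]},{"translation":[0,0,0.55],"dr":[0,0,0]},{"translation":[0,0,0.58],"dr":[0,0,0]},{"translation":[0,0,0.61],"dr":[0,0,0]},{"translation":[0,0,0.61],"dr":[0,0,0]}]' 1
python3 - <<'E'
from bench import r
import cv2,numpy as np
f=r.grab_frame("wrist");cv2.imwrite("pics/w2.png",f["pixels"][:,:,::-1]);np.savez("w2.npz",**f)
E
```

```text
time_s: 10.15
ee_pos: [0.4354, 0.0147, 0.0804]
tool_rot: [[-1.0, -0.017, 0.0], [-0.017, 1.0, -0.0], [-0.0, -0.0, -1.0]]
contact_force: [0.3, -1.1, 0.6]
width: 0.0856
gripper_force: 0.0
time_s: 11.4
ee_pos: [0.4353, 0.0146, 0.0314]
tool_rot: [[-1.0, -0.017, -0.0], [-0.017, 1.0, -0.0], [0.0, -0.0, -1.0]]
contact_force: [0.4, -0.0, 0.1]
width: 0.0856
gripper_force: 0.0
```

View pics/w2.png

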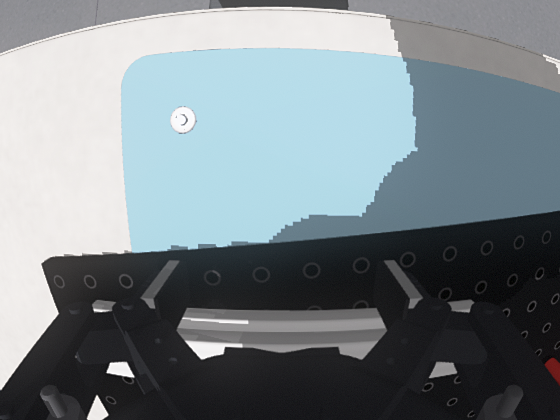

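The wrist view shows the open fingertips at (178,262) and (388,262), standing clear in front of the rail and still high. I'll lower in small steps and watch the force.

```bash
python3 -m creep '[{"translation":[0,0,0.01],"dr":[0,0,0]},{"translation":[0,0,0.02],"dr":[0,0,0]},{"translation":[0,0,0.03],"dr":[0,0,0]},{"translation":[0,0,0.04],"dr":[0,0,0]},{"translation":[0,0,0.04],"dr":[0,0,0]},{"translation":[0,0,0.04],"dr":[0,0,0]},{"translation":[0,0,0.04],"dr":[0,0,0]},{"translation":[0,0,0.04],"dr":[0,0,0]},{"translation":[0,0,0.04],"dr":[0,0,0]},{"translation":[0,0,0.04],"dr":[0,0,0]}]' 1
```

```text
time_s: 12.7
ee_pos: [0.4354, 0.0147, 0.0283]
tool_rot: [[-1.0, -0.017, -0.0], [-0.017, 1.0, -0.0], [0.0, -0.0, -1.0]]
contact_force: [-0.2, -0.2, 0.0]
width: 0.0851
gripper_force: 0.0
```

```bash
python3 -m creep '[{"translation":[0,0,0.04],"dr":[0,0,0]},{"translation":[0,0,0.08],"dr":[0,0,0]},{"translation":[0,0,0.1],"dr":[0,0,0]},{"translation":[-0.08,0,0.1],"dr":[0,0,0]},{"translation":[-0.14,0,0.1],"dr":[0,0,0]},{"translation":[-0.2,0,0.1],"dr":[0,0,0]},{"translation":[-0.25,0,0.1],"dr":[0,0,0]},{"translation":[-0.3,0,0.1],"dr":[0,0,0]},{"translation":[-0.35,0,0.1],"dr":[0,0,0]},{"translation":[-0.4,0,0.1],"dr":[0,0,0]}]' 1
python3 - <<'E'
from bench import r
import cv2,numpy as np
f=r.grab_frame("wrist");cv2.imwrite("pics/w3.png",f["pixels"][:,:,::-1]);np.savez("w3.npz",**f)
f=r.grab_frame("top");cv2.imwrite("pics/top3.png",cv2.resize(f["pixels"][155:285,190:380,::-1],None,fx=3,fy=3));np.savez("top3.npz",**f)
E
```

```text
time_s: 13.95
ee_pos: [0.4676, 0.0152, 0.0203]
tool_rot: [[-1.0, -0.017, -0.0], [-0.017, 1.0, -0.0], [0.0, -0.0, -1.0]]
contact_force: [-1.8, -0.4, 0.6]
width: 0.0852
gripper_force: 0.9
```

View pics/w3.png

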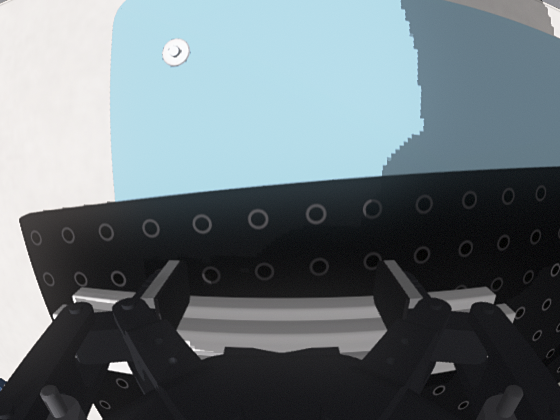

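The wrist view shows both fingers flat against the rail's front face, with the rail spanning about (75,292) to (495,292). The push force is about 2 N. I'll continue and add the turn.

```bash
python3 -m creep '[{"translation":[-0.1,0,0],"dr":[0,0,0.004]},{"translation":[-0.2,0,0],"dr":[0,0,0.008]},{"translation":[-0.3,0.01,0],"dr":[0,0,0.012]},{"translation":[-0.4,0.01,0],"dr":[0,0,0.016]},{"translation":[-0.5,0.02,0],"dr":[0,0,0.02]},{"translation":[-0.6,0.02,0],"dr":[0,0,0.024]},{"translation":[-0.7,0.02,0],"dr":[0,0,0.028]},{"translation":[-0.8,0.03,0],"dr":[0,0,0.032]},{"translation":[-0.9,0.03,0],"dr":[0,0,0.036]},{"translation":[-0.98,0.03,0],"dr":[0,0,0.038]}]' 1
python3 - <<'E'
from bench import r
from h import *
f=r.grab_frame("top");np.savez("top4.npz",**f)
im=f["pixels"];hsv=cv2.cvtColor(im,cv2.COLOR_RGB2HSV)
m=(hsv[...,2]>110)&(hsv[...,1]<70)
m[:175]=0;m[260:]=0;m[:,:235]=0;m[:,352:]=0
for c in big(m,5): print(cv2.boundingRect(c),cv2.contourArea(c),rectw(f,c,.042))
cv2.imwrite("pics/top4.png",cv2.resize(im[155:285,190:380,::-1],None,fx=4,fy=4))
E
```

```text
time_s: 15.3
ee_pos: [0.5463, 0.019, 0.0203]
tool_rot: [[-0.995, 0.103, 0.0], [0.103, 0.995, -0.0], [-0.0, 0.0, -1.0]]
contact_force: [-2.2, -0.3, 0.8]
width: 0.0854
gripper_force: 1.1
(235, 175, 60, 19) 695.5 ((643.2265625, 136.14404296875), (50.31601333618164, 169.50502014160156), 3.547506093978882)
(235, 254, 4, 6) 11.5 ((437.575439453125, 230.54641723632812), (8.076458930969238, 13.668935775756836), 85.04138946533203)
(292, 257, 9, 3) 10.5 ((415.9386291503906, 71.82181549072266), (21.52320671081543, 5.3782057762146), 83.68553924560547)
(245, 205, 4, 4) 1.0 ((572.2535400390625, 191.01126098632812), (8.289436340332031, 8.517705917358398), 84.65811920166016)
```

View pics/top4.png

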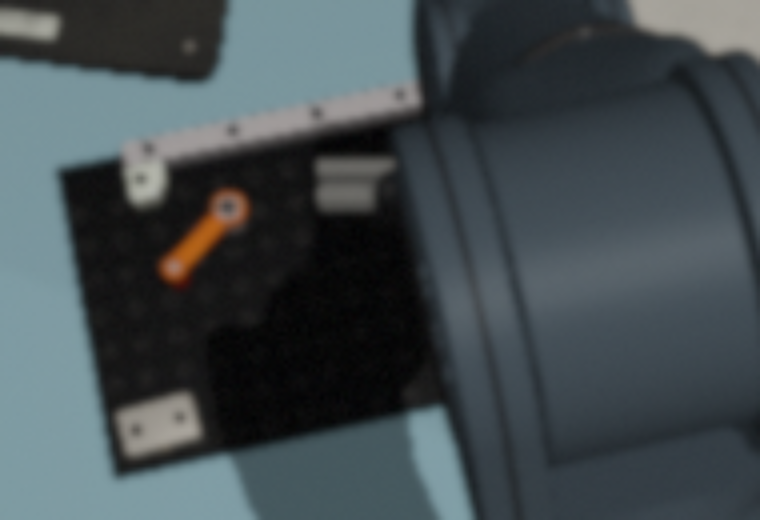

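The top crop shows the left end of the rail at crop (315,157)–(315,212), clear of the post. The rest is hidden by the arm. I'll retreat, close the fingers and go round to the right end.

```bash
python3 -m creep '[{"translation":[0.08,0,0],"dr":[0,0,0]},{"translation":[0.18,0,0],"dr":[0,0,0]},{"translation":[0.25,0,-0.2],"dr":[0,0,0]},{"translation":[0.25,0,-0.5],"dr":[0,0,0]},{"translation":[0.25,-0.1,-0.8],"dr":[0,0,0]},{"translation":[0.25,-0.3,-0.8],"dr":[0,0,0]},{"translation":[0.2,-0.5,-0.8],"dr":[0,0,0]},{"translation":[0.15,-0.7,-0.8],"dr":[0,0,0]},{"translation":[0.1,-0.9,-0.8],"dr":[0,0,0]},{"translation":[0.05,-1,-0.8],"dr":[0,0,0]}]' 1
python3 -m creep '[{"translation":[-0.04,-0.08,0],"dr":[0,0,-0.05]},{"translation":[-0.08,-0.16,0],"dr":[0,0,-0.1]},{"translation":[-0.12,-0.24,0],"dr":[0,0,-0.15]},{"translation":[-0.16,-0.32,0],"dr":[0,0,-0.2]},{"translation":[-0.2,-0.4,0],"dr":[0,0,-0.25]},{"translation":[-0.25,-0.5,0],"dr":[0,0,-0.3]},{"translation":[-0.3,-0.6,0],"dr":[0,0,-0.35]},{"translation":[-0.35,-0.7,0],"dr":[0,0,-0.4]},{"translation":[-0.38,-0.8,0],"dr":[0,0,-0.45]},{"translation":[-0.38,-0.85,0],"dr":[0,0,-0.5]}]' -1
python3 - <<'E'
from bench import r
from h import *
print(r.get_state()["joints"])
f0=dict(np.load("top4.npz"));print(plane(f0,[[268.75,194.5],[268.75,208]],.042)*1000)
f=r.grab_frame("top");np.savez("top5.npz",**f)
w=r.grab_frame("wrist");np.savez("w5.npz",**w)
a=cv2.resize(f["pixels"][155:285,190:380],None,fx=3,fy=3)
b=w["pixels"]
c=np.zeros((600,780,3),np.uint8);c[:180,:285]=cv2.resize(a,(285,180));c[180:,110:670]=b
c[:180,300:573]=cv2.resize(f["pixels"][180:240,250:341],(273,180))
cv2.imwrite("pics/c5.png",c[:,:,::-1])
E
```

```text
time_s: 16.6
ee_pos: [0.5334, -0.0619, 0.0839]
tool_rot: [[-0.995, 0.104, -0.001], [0.104, 0.995, -0.0], [0.001, -0.0, -1.0]]
contact_force: [0.4, 0.9, -0.5]
width: 0.0854
gripper_force: 0.0
time_s: 17.85
ee_pos: [0.557, -0.1317, 0.084]
tool_rot: [[-0.098, -0.995, -0.0], [-0.995, 0.098, 0.0], [-0.0, 0.0, -1.0]]
contact_force: [-0.6, 0.7, -0.7]
width: 0.0001
gripper_force: 0.0
[ 0.42417918  0.64420706 -0.42432678  1.88478592  0.39583243  0.69608462
  2.8105659 ]
[[599.61987985 126.3347752   42.        ]
 [561.29689374 130.33132332  42.        ]]
```

View pics/c5.png

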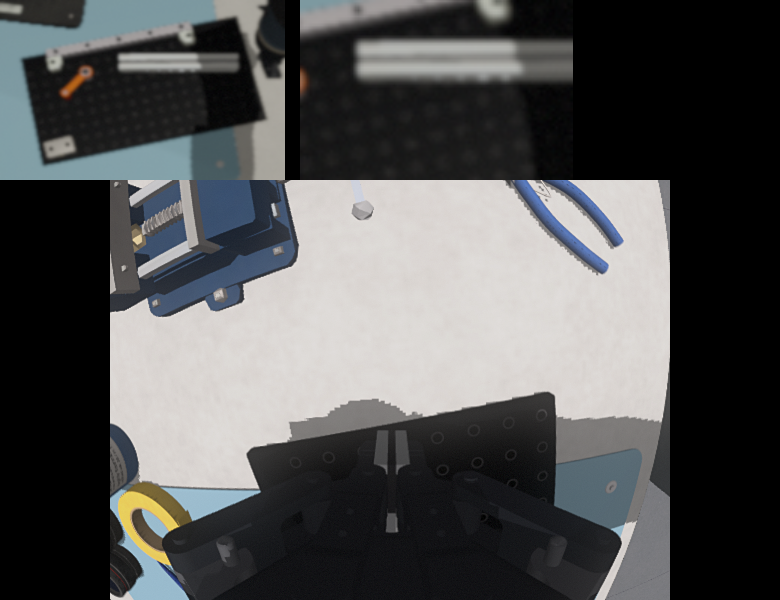

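The composite shows the rail fully visible, with its left end clear of the post. The closed fingers sit above the plate to the right of the rail. Joint 7 is near its limit, so I'll turn the tool half round. First I measure the rail.

```bash
cat >> h.py <<'E'
N=np.array([530.2,112.1]);_a=np.radians(6.22);A=np.array([[np.cos(_a),-np.sin(_a)],[np.sin(_a),np.cos(_a)]])
def nest(p): return (np.atleast_2d(p)[:,:2]-N)@A
E
python3 - <<'E'
from h import *
f=dict(np.load("top5.npz"));im=f["pixels"];hsv=cv2.cvtColor(im,cv2.COLOR_RGB2HSV)
V=hsv[...,2]
m=(V>70)&(hsv[...,1]<90);m[:190]=0;m[225:]=0;m[:,:255]=0;m[:,352:]=0
for c in big(m,3):
    q=rectw(f,c,.042);b=cv2.boxPoints(q);print(cv2.boundingRect(c),cv2.contourArea(c),q,nest(b).round(1).tolist())
# nest refs: blocks & fence in this frame
for t in (70,100): print(t,[int(x) for x in V[201,262:275]],[int(x) for x in V[204,340:356]])
E
```

```text
(268, 193, 81, 15) 977.0 ((571.9717407226562, 19.69908905029297), (222.22962951660156, 39.99397277832031), 83.64855194091797) [[-12.2, -200.5], [26.8, -209.2], [75.2, 7.7], [36.2, 16.4]]
(255, 190, 4, 1) 0.0 ((616.2957153320312, 158.93003845214844), (8.364232063293457, 3.2842159271240234e-05), 83.64710998535156) [[89.8, 33.1], [89.8, 33.1], [91.6, 41.3], [91.6, 41.3]]
70 [19, 22, 19, 23, 21, 32, 75, 124, 155, 166, 168, 168, 169] [93, 93, 94, 94, 95, 95, 95, 88, 70, 45, 21, 7, 10, 16, 13, 12]
100 [19, 22, 19, 23, 21, 32, 75, 124, 155, 166, 168, 168, 169] [93, 93, 94, 94, 95, 95, 95, 88, 70, 45, 21, 7, 10, 16, 13, 12]
```

```bash
python3 -m creep '[{"translation":[0,0,0],"dr":[0,0,0.05]},{"translation":[0,0,0],"dr":[0,0,0.1]},{"translation":[0,0,0],"dr":[0,0,0.15]},{"translation":[0,0,0],"dr":[0,0,0.2]},{"translation":[0,0,0],"dr":[0,0,0.25]},{"translation":[0,0,0],"dr":[0,0,0.3]},{"translation":[0,0,0],"dr":[0,0,0.35]},{"translation":[0,0,0],"dr":[0,0,0.4]},{"translation":[0,0,0],"dr":[0,0,0.45]},{"translation":[0,0,0],"dr":[0,0,0.5]}]' -1
python3 -m creep '[{"translation":[0,0,0.06],"dr":[0,0,0.05]},{"translation":[0,0,0.12],"dr":[0,0,0.1]},{"translation":[0,0,0.18],"dr":[0,0,0.15]},{"translation":[0,0,0.24],"dr":[0,0,0.2]},{"translation":[0,0,0.3],"dr":[0,0,0.25]},{"translation":[0,0,0.36],"dr":[0,0,0.3]},{"translation":[0,0,0.42],"dr":[0,0,0.35]},{"translation":[0,0,0.48],"dr":[0,0,0.4]},{"translation":[0,0,0.54],"dr":[0,0,0.45]},{"translation":[0,0,0.59],"dr":[0,0,0.5]}]' -1
python3 - <<'E'
from bench import r
from h import *
print(r.get_state()["joints"])
w=r.grab_frame("wrist");np.savez("w6.npz",**w);cv2.imwrite("pics/w6.png",w["pixels"][:,:,::-1])
E
```

```text
time_s: 19.2
ee_pos: [0.5571, -0.1306, 0.0843]
tool_rot: [[-0.994, 0.111, 0.0], [0.111, 0.994, 0.0], [-0.0, 0.0, -1.0]]
contact_force: [-0.1, 0.2, -0.0]
width: -0.0002
gripper_force: 0.0
time_s: 20.45
ee_pos: [0.5573, -0.1306, 0.037]
tool_rot: [[0.111, 0.994, 0.001], [0.994, -0.111, -0.0], [0.0, 0.001, -1.0]]
contact_force: [0.5, 0.5, 0.3]
width: -0.0002
gripper_force: 0.0
[-0.12226626  0.74260673  0.43399987  1.93606316 -0.54594109  0.57973449
  0.56590613]
```

View pics/w6.png

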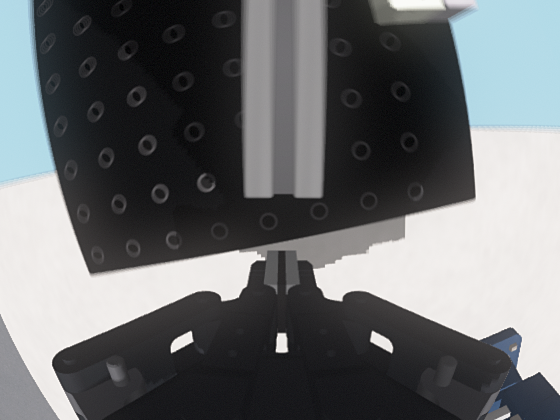

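The wrist view shows the rail's right end squarely ahead at (245–327,196). It is parallel to the tool and about 1.5 mm right of the finger line. I'll push lengthwise with a slight shift towards +x.

```bash
python3 -m creep '[{"translation":[0.08,0.02,0],"dr":[0,0,0]},{"translation":[0.16,0.02,0],"dr":[0,0,0]},{"translation":[0.24,0.02,0],"dr":[0,0,0]},{"translation":[0.3,0.02,0],"dr":[0,0,0]},{"translation":[0.34,0.02,0],"dr":[0,0,0]},{"translation":[0.38,0.02,0],"dr":[0,0,0]},{"translation":[0.43,0.025,0],"dr":[0,0,0]},{"translation":[0.48,0.03,0],"dr":[0,0,0]},{"translation":[0.55,0.036,0],"dr":[0,0,0]},{"translation":[0.61,0.042,0],"dr":[0,0,0]}]' -1
python3 -m creep '[{"translation":[0.05,0.004,0],"dr":[0,0,0]},{"translation":[0.1,0.008,0],"dr":[0,0,0]},{"translation":[0.15,0.012,0],"dr":[0,0,0]},{"translation":[0.2,0.016,0],"dr":[0,0,0]},{"translation":[0.25,0.02,0],"dr":[0,0,0]},{"translation":[0.3,0.024,0],"dr":[0,0,0]},{"translation":[0.35,0.028,0],"dr":[0,0,0]},{"translation":[0.4,0.032,0],"dr":[0,0,0]},{"translation":[0.4,0.032,0],"dr":[0,0,0]},{"translation":[0.4,0.032,0],"dr":[0,0,0]}]' -1
python3 - <<'E'
from bench import r
from h import *
w=r.grab_frame("wrist");np.savez("w7.npz",**w);f=r.grab_frame("top");np.savez("top7.npz",**f)
c=np.zeros((600,780,3),np.uint8);c[:220,:321]=cv2.resize(f["pixels"][155:285,190:380],(321,220));c[180:,220:]=w["pixels"]
cv2.imwrite("pics/c7.png",c[:,:,::-1])
V=cv2.cvtColor(w["pixels"],cv2.COLOR_RGB2HSV)[...,2].astype(int)
for row in (30,80,130,180): print(row,[i for i in range(200,360) if abs(V[row,i+1]-V[row,i])>30])
E
```

```text
time_s: 21.75
ee_pos: [0.5653, -0.0825, 0.0372]
tool_rot: [[0.103, 0.995, 0.0], [0.995, -0.103, -0.0], [-0.0, 0.0, -1.0]]
contact_force: [-0.1, -1.8, 1.0]
width: 0.0
gripper_force: 1.0
time_s: 23.0
ee_pos: [0.5708, -0.0507, 0.0369]
tool_rot: [[0.102, 0.995, -0.001], [0.995, -0.102, 0.001], [0.001, -0.001, -1.0]]
contact_force: [-0.8, -0.3, 0.1]
width: 0.0002
gripper_force: 0.0
30 [236, 237, 316, 317]
80 [236, 237, 317, 318]
130 [237, 238, 318]
180 [239, 317, 318]
```

View pics/c7.png

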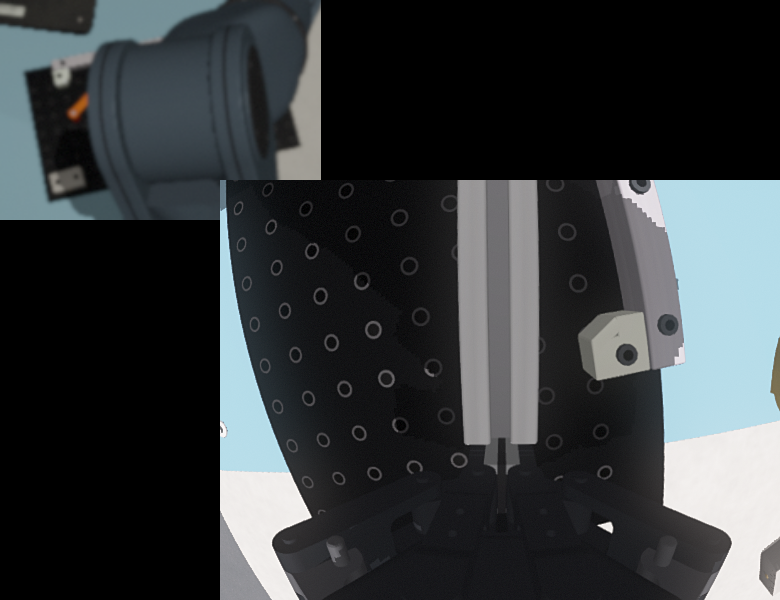

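The composite shows the rail straight ahead of the tool at wrist pixels (238–318,262), with the right block and fence at (360–465,130–200). Those were the last views, so from here I work on numbers only.

```bash
python3 - <<'E'
from h import *
w=dict(np.load("w7.npz"))
P=plane(w,[[237,30.],[317,30],[237.5,130],[318.5,130],[239.5,180],[318,180]],.042,True)*1000
n=nest(P).round(1);print(P.round(1).tolist(),n.tolist())
m=(P[0:2].mean(0),P[4:6].mean(0));d=(m[0]-m[1]);print("rail yaw world",np.degrees(np.arctan2(-d[0],d[1])))
print("fence/block",nest(plane(w,[[424,133],[430,188]],.036,True)*1000),"plate right-front corner etc", nest(plane(w,[[443,190]],.012,True)*1000))
print("end",nest(plane(w,[[246,264],[316,263]],.042,True)*1000))
E
```

```text
[[565.6, 55.1, 42.0], [595.2, 51.9, 42.0], [561.8, 16.6, 42.0], [591.8, 13.4, 42.0], [560.3, -2.4, 42.0], [590.0, -5.5, 42.0]] [[29.0, -60.5], [58.1, -66.9], [21.1, -98.4], [50.6, -104.8], [17.5, -117.0], [46.7, -123.3]]
rail yaw world -5.288520618052142
fence/block [[  95.06267763 -113.5915702 ]
 [  94.75453281 -137.35630821]] plate right-front corner etc [[ 113.09072933 -146.91015552]]
end [[  11.52483842 -151.39988698]
 [  39.75343309 -157.00634656]]
```

The fence and block references agree with the nest frame to better than 1 mm. The rail's left end is at nest (69.1,61.4) with θ 11.5° and 1 mm clear of the post line. I'll continue the insertion.

```bash
python3 -m creep '[{"translation":[0.04,0.002,0],"dr":[0,0,0]},{"translation":[0.08,0.004,0],"dr":[0,0,0]},{"translation":[0.12,0.006,0],"dr":[0,0,0]},{"translation":[0.16,0.008,0],"dr":[0,0,0]},{"translation":[0.2,0.01,0],"dr":[0,0,0]},{"translation":[0.24,0.012,0],"dr":[0,0,0]},{"translation":[0.28,0.014,0],"dr":[0,0,0]},{"translation":[0.32,0.015,0],"dr":[0,0,0]},{"translation":[0.35,0.015,0],"dr":[0,0,0]},{"translation":[0.35,0.015,0],"dr":[0,0,0]}]' -1
cat > m.py <<'E'
from bench import r
from h import *
w=r.grab_frame("wrist");np.savez("wl.npz",**w)
V=cv2.GaussianBlur(cv2.cvtColor(w["pixels"],cv2.COLOR_RGB2HSV)[...,2],(3,3),0).astype(int)
Q=[]
for row in range(20,181,20):
    g=np.diff(V[row,200:360]);a=200.5+np.argmax(g[:85]);b=200.5+75+np.argmin(g[75:])
    p=nest(plane(w,[[a,row],[b,row]],.042,True)*1000);Q.append(p.mean(0));print(row,a,b,p.round(1).tolist(),round(float(np.linalg.norm(p[1]-p[0])),1))
E
python3 m.py
```

```text
time_s: 24.35
ee_pos: [0.5751, -0.0232, 0.0371]
tool_rot: [[0.102, 0.995, 0.0], [0.995, -0.102, 0.0], [0.0, 0.0, -1.0]]
contact_force: [0.3, 0.0, -0.5]
width: -0.0001
gripper_force: 0.0
20 236.5 316.5 [[36.9, -29.4], [66.1, -35.9]] 29.9
40 236.5 317.5 [[35.3, -37.5], [64.7, -43.9]] 30.1
60 236.5 317.5 [[33.7, -45.3], [63.0, -51.7]] 30.0
80 237.5 317.5 [[32.4, -52.9], [61.3, -59.3]] 29.6
100 237.5 317.5 [[30.8, -60.4], [59.7, -66.7]] 29.6
120 237.5 318.5 [[29.2, -67.8], [58.6, -74.2]] 30.1
140 238.5 318.5 [[27.8, -75.2], [57.1, -81.5]] 29.9
160 238.5 317.5 [[26.1, -82.6], [55.2, -88.9]] 29.8
180 239.5 318.5 [[24.7, -90.1], [54.1, -96.5]] 30.1
```

```bash
python3 -m creep '[{"translation":[0.03,0,0],"dr":[0,0,0]},{"translation":[0.06,0,0],"dr":[0,0,0]},{"translation":[0.09,-0.002,0],"dr":[0,0,0]},{"translation":[0.12,-0.003,0],"dr":[0,0,0]},{"translation":[0.15,-0.004,0],"dr":[0,0,0]},{"translation":[0.18,-0.005,0],"dr":[0,0,0]},{"translation":[0.21,-0.006,0],"dr":[0,0,0]},{"translation":[0.24,-0.006,0],"dr":[0,0,0]},{"translation":[0.24,-0.006,0],"dr":[0,0,0]},{"translation":[0.24,-0.006,0],"dr":[0,0,0]}]' -1
python3 m.py; python3 - <<'E'
from h import *
w=dict(np.load("wl.npz"))
V=cv2.cvtColor(w["pixels"],cv2.COLOR_RGB2HSV)[...,2].astype(int)
for u in (250,255,305,310): print(u,[int(x) for x in V[250:285:2,u]])
E
```

```text
time_s: 25.65
ee_pos: [0.5765, -0.0039, 0.037]
tool_rot: [[0.102, 0.995, -0.0], [0.995, -0.102, 0.0], [0.0, -0.0, -1.0]]
contact_force: [1.1, -1.4, 0.2]
width: -0.0001
gripper_force: 0.1
20 237.5 317.5 [[40.7, -10.6], [70.0, -17.0]] 29.9
40 237.5 317.5 [[39.1, -18.6], [68.1, -25.0]] 29.7
60 237.5 318.5 [[37.5, -26.4], [66.8, -32.8]] 30.0
80 237.5 318.5 [[35.9, -34.0], [65.1, -40.4]] 29.9
100 237.5 318.5 [[34.3, -41.4], [63.6, -47.8]] 30.0
120 238.5 318.5 [[33.0, -48.9], [62.0, -55.2]] 29.7
140 238.5 318.5 [[31.3, -56.2], [60.5, -62.6]] 29.9
160 239.5 318.5 [[30.0, -63.7], [59.0, -70.0]] 29.8
180 239.5 318.5 [[28.2, -71.2], [57.6, -77.5]] 30.1
250 [152, 152, 151, 152, 151, 152, 151, 152, 34, 34, 41, 35, 40, 34, 35, 34, 33, 35]
255 [150, 150, 151, 152, 151, 151, 150, 152, 42, 37, 43, 35, 37, 32, 35, 36, 33, 32]
305 [154, 152, 153, 153, 153, 153, 155, 145, 34, 37, 45, 38, 37, 36, 37, 33, 34, 37]
310 [158, 157, 156, 158, 157, 157, 158, 149, 35, 37, 43, 38, 39, 36, 34, 36, 34, 35]
```

The rail's left end is behind the post at nest ≈(80,107), with θ ≈11.6°. The right-back corner at y ≈-111 clears the right block. Next I lift, turn, open the fingers and come down in front of the rail to swing it in with both fingertips.

```bash
python3 -m creep '[{"translation":[-0.1,0,0],"dr":[0,0,0]},{"translation":[-0.2,0,0],"dr":[0,0,0]},{"translation":[-0.2,0,-0.3],"dr":[0,0,0]},{"translation":[-0.2,0,-0.6],"dr":[0,0,0]},{"translation":[-0.15,0,-0.8],"dr":[0,0,0]},{"translation":[0,-0.1,-0.8],"dr":[0,0,0]},{"translation":[0.15,-0.2,-0.8],"dr":[0,0,0]},{"translation":[0.3,-0.3,-0.8],"dr":[0,0,0]},{"translation":[0.45,-0.4,-0.8],"dr":[0,0,0]},{"translation":[0.6,-0.52,-0.8],"dr":[0,0,0]}]' -1
python3 -m creep '[{"translation":[0.06,0,0],"dr":[0,0,-0.05]},{"translation":[0.12,0,0],"dr":[0,0,-0.1]},{"translation":[0.18,0,0],"dr":[0,0,-0.15]},{"translation":[0.24,0,0],"dr":[0,0,-0.2]},{"translation":[0.3,0,0],"dr":[0,0,-0.25]},{"translation":[0.36,0,0],"dr":[0,0,-0.3]},{"translation":[0.42,0,0],"dr":[0,0,-0.35]},{"translation":[0.48,0,0],"dr":[0,0,-0.4]},{"translation":[0.54,0,0],"dr":[0,0,-0.45]},{"translation":[0.6,0,0],"dr":[0,0,-0.5]}]' 1
python3 - <<'E'
from bench import r
from h import *
print(r.get_state()["joints"])
f=r.grab_frame("wrist");np.savez("w9.npz",**f)
t=r.grab_frame("top");np.savez("t9.npz",**t)
V=cv2.cvtColor(f["pixels"],cv2.COLOR_RGB2HSV)[...,2].astype(int)
for u in range(200,360,25):
    col=V[180:340,u];print(u,[(180+i,int(col[i]),int(col[i+1])) for i in range(len(col)-1) if abs(col[i+1]-col[i])>30])
E
```

```text
time_s: 26.95
ee_pos: [0.5395, 0.0486, 0.1009]
tool_rot: [[0.102, 0.995, -0.0], [0.995, -0.102, -0.0], [-0.0, -0.0, -1.0]]
contact_force: [-0.1, -0.1, -0.8]
width: -0.0001
gripper_force: 0.0
time_s: 28.2
ee_pos: [0.5446, 0.096, 0.101]
tool_rot: [[-0.995, 0.097, -0.0], [0.097, 0.995, -0.0], [0.0, -0.0, -1.0]]
contact_force: [0.2, 0.0, 0.8]
width: 0.0853
gripper_force: 0.0
[-0.32477641  0.57739238  0.09897373  1.93465277 -0.09108067  0.63392758
  1.30499286]
200 [(275, 147, 199), (276, 199, 239), (290, 223, 189), (295, 164, 133), (300, 152, 205), (301, 205, 240), (313, 241, 186), (314, 186, 74), (315, 74, 39)]
225 [(182, 32, 66), (185, 67, 26), (258, 63, 98), (263, 129, 174), (264, 174, 211), (266, 190, 155), (275, 122, 157), (276, 157, 236), (290, 236, 199), (300, 127, 167), (301, 167, 227), (314, 244, 129), (315, 129, 56)]
250 [(258, 61, 108), (263, 116, 159), (276, 142, 190), (277, 190, 230), (290, 244, 197), (301, 138, 218), (314, 251, 185), (315, 185, 71), (329, 65, 97)]
275 [(200, 25, 62), (258, 68, 102), (269, 156, 121), (290, 242, 186), (296, 154, 117), (301, 150, 226), (314, 255, 133), (315, 133, 54), (325, 69, 102)]
300 [(257, 42, 93), (269, 144, 109), (289, 158, 125), (310, 152, 207), (314, 248, 89), (315, 89, 43), (320, 57, 103)]
325 [(256, 31, 63), (257, 63, 108), (313, 141, 81), (314, 81, 43), (315, 43, 86)]
350 [(256, 62, 95), (312, 138, 107)]
```

```bash
python3 - <<'E'
from h import *
f=dict(np.load("w9.npz"))
b=plane(f,[[200,314.3],[225,314.8],[250,315.0],[275,314.8],[300,314.5],[325,313.7]],.042,True)*1000
print(b.round(1).tolist(),nest(b).round(1).tolist())
g=plane(f,[[200,276],[225,276.3],[250,276.7]],.042,True)*1000;print(g.round(1).tolist())
p=np.polyfit(b[:,1],b[:,0],1);print("yaw",-np.degrees(np.arctan(p[0])))
# left end in top view
t=dict(np.load("t9.npz"));V=cv2.cvtColor(t["pixels"],cv2.COLOR_RGB2HSV)
m=(V[...,2]>90)&(V[...,1]<80);m[:175]=0;m[250:]=0;m[:,:215]=0;m[:,345:]=0
for c in big(m,4): print(cv2.boundingRect(c),cv2.contourArea(c))
E
```

```text
[[596.5, 35.0, 42.0], [597.7, 52.6, 42.0], [598.9, 69.8, 42.0], [600.2, 86.7, 42.0], [601.7, 103.5, 42.0], [603.1, 120.4, 42.0]] [[57.5, -83.9], [60.6, -66.4], [63.8, -49.5], [66.8, -32.8], [70.1, -16.3], [73.3, 0.4]]
[[566.9, 41.2, 42.0], [568.2, 57.8, 42.0], [569.7, 73.9, 42.0]]
yaw -4.4290397346745465
(215, 175, 44, 31) 904.0
(260, 194, 2, 2) 0.5
```

```bash
python3 -m creep '[{"translation":[0,0,0.14],"dr":[0,0,-0.004]},{"translation":[0,0,0.28],"dr":[0,0,-0.004]},{"translation":[0,0,0.42],"dr":[0,0,-0.004]},{"translation":[0,0,0.56],"dr":[0,0,-0.004]},{"translation":[0,0,0.7],"dr":[0,0,-0.004]},{"translation":[0,0,0.8],"dr":[0,0,-0.004]},{"translation":[0,0,0.9],"dr":[0,0,-0.004]},{"translation":[0,0,0.96],"dr":[0,0,-0.004]},{"translation":[0,0,1],"dr":[0,0,-0.004]},{"translation":[0,0,1],"dr":[0,0,-0.004]}]' 1
python3 -m creep '[{"translation":[-0.1,0,0],"dr":[0,0,0]},{"translation":[-0.18,0,0],"dr":[0,0,0]},{"translation":[-0.22,0,0],"dr":[0,0,-0.004]},{"translation":[-0.26,0,0],"dr":[0,0,-0.012]},{"translation":[-0.3,-0.01,0],"dr":[0,0,-0.02]},{"translation":[-0.34,-0.01,0],"dr":[0,0,-0.028]},{"translation":[-0.38,-0.01,0],"dr":[0,0,-0.036]},{"translation":[-0.42,-0.02,0],"dr":[0,0,-0.045]},{"translation":[-0.46,-0.02,0],"dr":[0,0,-0.055]},{"translation":[-0.5,-0.02,0],"dr":[0,0,-0.063]}]' 1
python3 - <<'E'
from bench import r
from h import *
s=r.get_state();p=nest(s["ee_pos"][:2]*1000)[0];R=s["tool_rot"];print("tcp nest",p,"tool y yaw nest",np.degrees(np.arctan2(-R[0,1],R[1,1]))-6.22)
E
```

```text
time_s: 29.55
ee_pos: [0.545, 0.0953, 0.021]
tool_rot: [[-0.996, 0.09, -0.0], [0.09, 0.996, -0.0], [0.0, -0.0, -1.0]]
contact_force: [-0.1, -0.6, 0.1]
width: 0.0856
gripper_force: 0.0
time_s: 30.8
ee_pos: [0.5841, 0.0903, 0.0211]
tool_rot: [[-0.994, -0.109, -0.001], [-0.109, 0.994, 0.0], [0.001, 0.0, -1.0]]
contact_force: [-0.1, -0.9, -0.6]
width: 0.0854
gripper_force: 0.5
tcp nest [ 51.24703746 -27.48875075] tool y yaw nest 0.06191963509948817
```

```bash
python3 -m creep '[{"translation":[-0.01,0,0],"dr":[0,0,0]},{"translation":[-0.02,0,0],"dr":[0,0,0]},{"translation":[-0.025,0,0],"dr":[0,0,0]},{"translation":[-0.03,0,0],"dr":[0,0,0]},{"translation":[-0.035,0,0],"dr":[0,0,0]},{"translation":[-0.04,0,0],"dr":[0,0,0]},{"translation":[-0.04,0,0],"dr":[0,0,0]},{"translation":[-0.045,0,0],"dr":[0,0,0]},{"translation":[-0.045,0,0],"dr":[0,0,0]},{"translation":[-0.045,0,0],"dr":[0,0,0]}]' 1
python3 - <<'E'
from bench import r
from h import *
s=r.get_state();print(nest(s["ee_pos"][:2]*1000)[0],s["contact_force"])
E
```

```text
time_s: 32.05
ee_pos: [0.5858, 0.0904, 0.021]
tool_rot: [[-0.994, -0.108, -0.005], [-0.108, 0.994, -0.001], [0.005, -0.0, -1.0]]
contact_force: [-10.7, -0.7, 8.6]
width: 0.0856
gripper_force: 5.7
[ 52.89431476 -27.60999706] [-10.69873369  -0.70149152   8.59344702]
```

```bash
python3 -m creep '[{"translation":[0.06,0,0],"dr":[0,0,0]},{"translation":[0.14,0,0],"dr":[0,0,0]},{"translation":[0.25,0,0],"dr":[0,0,0]},{"translation":[0.25,0,-0.3],"dr":[0,0,0]},{"translation":[0.25,0,-0.6],"dr":[0,0,0]},{"translation":[0.25,0.1,-0.9],"dr":[0,0,0]},{"translation":[0.25,0.3,-1],"dr":[0,0,0]},{"translation":[0.25,0.5,-1],"dr":[0,0,0]},{"translation":[0.25,0.75,-1],"dr":[0,0,0]},{"translation":[0.2,1,-1],"dr":[0,0,0]}]' 1
python3 -m creep '[{"translation":[0,0.2,0],"dr":[0,0,0]},{"translation":[0,0.4,0],"dr":[0,0,0]},{"translation":[0,0.6,0],"dr":[0,0,0]},{"translation":[0,0.8,0],"dr":[0,0,0]},{"translation":[0,1,0],"dr":[0,0,0]},{"translation":[0,1,0],"dr":[0,0,0]},{"translation":[0,1,0],"dr":[0,0,0]},{"translation":[0,1,0],"dr":[0,0,0]},{"translation":[0,1,0],"dr":[0,0,0]},{"translation":[0,1,0],"dr":[0,0,0]}]' -1
python3 - <<'E'
from bench import r
from h import *
s=r.get_state();print(nest(s["ee_pos"][:2]*1000)[0])
for n in ("top","side","wrist"): np.savez(n[0]+"10.npz",**r.grab_frame(n))
t=dict(np.load("t10.npz"));H=cv2.cvtColor(t["pixels"],cv2.COLOR_RGB2HSV);V=H[...,2].astype(int)
# expected rail & fence in top image: sample along nest-x lines at rail-top height
P=t["R"];
def pix(n,z):
    X=np.r_[(N+A@np.array(n,float))/1000,z];c=t["R"]@X+t["t"];q=t["K"]@c;return q[:2]/q[2]
for y in (-100,-60,-20,20,60,90):
    print(y,[(x,int(V[int(round(pix([x,y],.042)[1])),int(round(pix([x,y],.042)[0]))])) for x in range(46,112,4)])
o=(H[...,0]<15)&(H[...,1]>120)&(V>90);o[:160]=0;o[280:]=0;o[:,:200]=0;o[:,360:]=0
for c in big(o,2): print(cv2.contourArea(c),nest(cv2.boxPoints(rectw(t,c,.056))).round().tolist())
E
```

```text
time_s: 33.3
ee_pos: [0.563, 0.1701, 0.1002]
tool_rot: [[-0.994, -0.108, -0.002], [-0.108, 0.994, -0.0], [0.002, -0.0, -1.0]]
contact_force: [-0.8, 1.0, 0.1]
width: 0.0854
gripper_force: 0.0
time_s: 34.55
ee_pos: [0.5552, 0.2476, 0.1011]
tool_rot: [[-0.994, -0.107, -0.0], [-0.107, 0.994, -0.0], [0.0, -0.0, -1.0]]
contact_force: [-0.4, 0.4, 0.4]
width: -0.0003
gripper_force: 0.0
[ 39.57850897 131.99878369]
-100 [(46, 25), (50, 22), (54, 32), (58, 65), (62, 131), (66, 150), (70, 168), (74, 162), (78, 140), (82, 126), (86, 163), (90, 173), (94, 169), (98, 158), (102, 157), (106, 155), (110, 149)]
-60 [(46, 19), (50, 21), (54, 29), (58, 51), (62, 105), (66, 145), (70, 167), (74, 161), (78, 140), (82, 127), (86, 163), (90, 172), (94, 168), (98, 136), (102, 112), (106, 104), (110, 139)]
-20 [(46, 24), (50, 21), (54, 32), (58, 66), (62, 132), (66, 150), (70, 168), (74, 161), (78, 140), (82, 126), (86, 164), (90, 173), (94, 169), (98, 156), (102, 154), (106, 153), (110, 148)]
20 [(46, 22), (50, 18), (54, 30), (58, 52), (62, 107), (66, 147), (70, 169), (74, 162), (78, 137), (82, 126), (86, 165), (90, 174), (94, 170), (98, 157), (102, 156), (106, 154), (110, 149)]
60 [(46, 50), (50, 53), (54, 53), (58, 51), (62, 51), (66, 54), (70, 52), (74, 50), (78, 53), (82, 52), (86, 49), (90, 45), (94, 46), (98, 58), (102, 65), (106, 49), (110, 74)]
90 [(46, 66), (50, 64), (54, 64), (58, 64), (62, 63), (66, 64), (70, 63), (74, 62), (78, 60), (82, 60), (86, 58), (90, 56), (94, 56), (98, 52), (102, 51), (106, 48), (110, 40)]
```

The rail is seated and parallel, with its centre at x ≈80 at every sampled y. Now I'll bring the clamp round with the closed fingers.

```bash
python3 -m creep '[{"translation":[0,0,0.1],"dr":[0,0,0]},{"translation":[0,0,0.2],"dr":[0,0,0]},{"translation":[0,0,0.3],"dr":[0,0,0]},{"translation":[0,0,0.4],"dr":[0,0,0]},{"translation":[0,0,0.5],"dr":[0,0,0]},{"translation":[0,0,0.58],"dr":[0,0,0]},{"translation":[0,0,0.64],"dr":[0,0,0]},{"translation":[0,0,0.68],"dr":[0,0,0]},{"translation":[0,0,0.68],"dr":[0,0,0]},{"translation":[0,0,0.68],"dr":[0,0,0]}]' -1
python3 -m creep '[{"translation":[0.08,-0.04,0],"dr":[0,0,0]},{"translation":[0.16,-0.06,0],"dr":[0,0,0]},{"translation":[0.25,-0.1,0],"dr":[0,0,0]},{"translation":[0.33,-0.15,0],"dr":[0,0,0]},{"translation":[0.41,-0.21,0],"dr":[0,0,0]},{"translation":[0.47,-0.27,0],"dr":[0,0,0]},{"translation":[0.52,-0.35,0],"dr":[0,0,0]},{"translation":[0.57,-0.43,0],"dr":[0,0,0]},{"translation":[0.6,-0.52,0],"dr":[0,0,0]},{"translation":[0.62,-0.61,0],"dr":[0,0,0]}]' -1
cat > n.py <<'E'
from bench import r
from h import *
s=r.get_state();print("tcp nest",nest(s["ee_pos"][:2]*1000)[0],s["contact_force"]@np.c_[np.r_[A[:,0],0],np.r_[A[:,1],0],[0,0,1]])
for n in ("top","wrist"):
    t=r.grab_frame(n);H=cv2.cvtColor(t["pixels"],cv2.COLOR_RGB2HSV)
    o=((H[...,0]<17)&(H[...,1]>120)&(H[...,2]>60))
    if n=="top": o[:160]=0;o[280:]=0;o[:,:200]=0;o[:,360:]=0
    for c in big(o,3): 
        if cv2.contourArea(c)>15: print(n,cv2.contourArea(c),cv2.boundingRect(c),nest(cv2.boxPoints(rectw(t,c,.056,n=="wrist"))).round().tolist())
E
python3 n.py
```

```text
time_s: 35.95
ee_pos: [0.5553, 0.248, 0.0469]
tool_rot: [[-0.994, -0.107, 0.0], [-0.107, 0.994, 0.0], [-0.0, 0.0, -1.0]]
contact_force: [0.7, 0.6, -1.0]
width: -0.0005
gripper_force: 0.0
time_s: 37.2
ee_pos: [0.511, 0.1937, 0.0467]
tool_rot: [[-0.994, -0.108, -0.0], [-0.108, 0.994, 0.0], [0.0, 0.0, -1.0]]
contact_force: [0.7, 3.1, 0.4]
width: 0.0001
gripper_force: 1.4
tcp nest [-10.24764393  83.17083588] [1.01425489 2.9884157  0.38190791]
wrist 1112.0 (213, 250, 40, 48) [[-31.0, 64.0], [-10.0, 53.0], [-5.0, 64.0], [-26.0, 74.0]]
```

```bash
python3 -m creep '[{"translation":[0.01,-0.1,0],"dr":[0,0,0]},{"translation":[0.01,-0.2,0],"dr":[0,0,0]},{"translation":[-0.01,-0.3,0],"dr":[0,0,0]},{"translation":[-0.04,-0.39,0],"dr":[0,0,0]},{"translation":[-0.08,-0.48,0],"dr":[0,0,0]},{"translation":[-0.14,-0.56,0],"dr":[0,0,0]},{"translation":[-0.21,-0.64,0],"dr":[0,0,0]},{"translation":[-0.28,-0.7,0],"dr":[0,0,0]},{"translation":[-0.35,-0.74,0],"dr":[0,0,0]},{"translation":[-0.41,-0.77,0],"dr":[0,0,0]}]' -1
python3 n.py
```

```text
time_s: 38.55
ee_pos: [0.5505, 0.136, 0.0466]
tool_rot: [[-0.994, -0.107, -0.001], [-0.107, 0.994, -0.0], [0.001, -0.0, -1.0]]
contact_force: [-2.8, 2.3, 0.1]
width: -0.0
gripper_force: 1.1
tcp nest [22.78042505 21.57854247] [-2.49438484  2.60705939  0.08801023]
wrist 123.5 (370, 331, 23, 19) [[44.0, 64.0], [48.0, 60.0], [60.0, 71.0], [57.0, 75.0]]
wrist 82.5 (391, 301, 23, 11) [[27.0, 71.0], [30.0, 69.0], [36.0, 81.0], [34.0, 82.0]]
wrist 48.0 (276, 333, 12, 12) [[44.0, 23.0], [50.0, 18.0], [52.0, 21.0], [46.0, 26.0]]
```

```bash
python3 -m creep '[{"translation":[-0.03,-0.01,0],"dr":[0,0,0]},{"translation":[-0.06,-0.02,0],"dr":[0,0,0]},{"translation":[-0.09,-0.02,0],"dr":[0,0,0]},{"translation":[-0.12,-0.03,0],"dr":[0,0,0]},{"translation":[-0.14,-0.03,0],"dr":[0,0,0]},{"translation":[-0.16,-0.03,0],"dr":[0,0,0]},{"translation":[-0.17,-0.03,0],"dr":[0,0,0]},{"translation":[-0.18,-0.03,0],"dr":[0,0,0]},{"translation":[-0.19,-0.03,0],"dr":[0,0,0]},{"translation":[-0.19,-0.03,0],"dr":[0,0,0]}]' -1
python3 n.py
```

```text
time_s: 39.9
ee_pos: [0.5658, 0.1355, 0.0467]
tool_rot: [[-0.994, -0.107, 0.0], [-0.107, 0.994, -0.0], [-0.0, -0.0, -1.0]]
contact_force: [-1.7, 1.1, 0.1]
width: -0.0002
gripper_force: 1.0
tcp nest [37.89922682 19.41539767] [-1.59819425  1.25304159  0.05929955]
wrist 809.0 (365, 273, 63, 43) [[24.0, 62.0], [38.0, 55.0], [53.0, 84.0], [39.0, 91.0]]
wrist 39.0 (276, 338, 12, 7) [[62.0, 17.0], [65.0, 17.0], [65.0, 22.0], [62.0, 23.0]]
wrist 18.5 (332, 297, 11, 5) [[40.0, 45.0], [41.0, 41.0], [43.0, 42.0], [42.0, 46.0]]
```

```bash
python3 -m creep '[{"translation":[-0.01,0,0],"dr":[0,0,0]},{"translation":[-0.015,0,0],"dr":[0,0,0]},{"translation":[-0.02,0,0],"dr":[0,0,0]},{"translation":[-0.025,0,0],"dr":[0,0,0]},{"translation":[-0.03,0,0],"dr":[0,0,0]},{"translation":[-0.035,0,0],"dr":[0,0,0]},{"translation":[-0.04,0,0],"dr":[0,0,0]},{"translation":[-0.04,0,0],"dr":[0,0,0]},{"translation":[-0.04,0,0],"dr":[0,0,0]},{"translation":[-0.04,0,0],"dr":[0,0,0]}]' -1
python3 n.py
```

```text
time_s: 41.25
ee_pos: [0.5663, 0.1356, 0.0465]
tool_rot: [[-0.994, -0.108, -0.005], [-0.108, 0.994, -0.001], [0.005, -0.0, -1.0]]
contact_force: [-11.5, 0.3, 8.1]
width: -0.0001
gripper_force: 5.5
tcp nest [38.46453268 19.42285048] [-11.40258373   1.51305861   8.05891889]
wrist 831.0 (365, 272, 64, 44) [[24.0, 62.0], [39.0, 55.0], [53.0, 83.0], [39.0, 91.0]]
wrist 38.5 (276, 338, 12, 7) [[62.0, 17.0], [65.0, 17.0], [66.0, 22.0], [63.0, 23.0]]
wrist 22.0 (330, 296, 13, 5) [[41.0, 45.0], [41.0, 40.0], [43.0, 40.0], [43.0, 45.0]]
```

```bash
python3 -m creep '[{"translation":[-0.005,0,0],"dr":[0,0,0]},{"translation":[-0.01,0,0],"dr":[0,0,0]},{"translation":[-0.015,0,0],"dr":[0,0,0]},{"translation":[-0.02,0,0],"dr":[0,0,0]},{"translation":[-0.025,0,0],"dr":[0,0,0]},{"translation":[-0.03,0,0],"dr":[0,0,0]},{"translation":[-0.03,0,0],"dr":[0,0,0]},{"translation":[-0.03,0,0],"dr":[0,0,0]},{"translation":[-0.03,0,0],"dr":[0,0,0]},{"translation":[-0.03,0,0],"dr":[0,0,0]}]' -1
python3 -m creep '[{"translation":[0.03,0,0],"dr":[0,0,0]},{"translation":[0.08,0,0],"dr":[0,0,0]},{"translation":[0.2,0,0],"dr":[0,0,0]},{"translation":[0.35,0,0],"dr":[0,0,0]},{"translation":[0.45,0,-0.1],"dr":[0,0,0]},{"translation":[0.5,0,-0.3],"dr":[0,0,0]},{"translation":[0.55,0,-0.5],"dr":[0,0,0]},{"translation":[0.6,0,-0.7],"dr":[0,0,0]},{"translation":[0.6,0,-0.9],"dr":[0,0,0]},{"translation":[0.6,0,-1],"dr":[0,0,0]}]' -1
python3 -m creep '[{"translation":[0,0.1,-0.1],"dr":[0,0,0]},{"translation":[0,0.2,-0.2],"dr":[0,0,0]},{"translation":[0,0.3,-0.3],"dr":[0,0,0]},{"translation":[0,0.4,-0.4],"dr":[0,0,0]},{"translation":[0,0.5,-0.5],"dr":[0,0,0]},{"translation":[0,0.6,-0.6],"dr":[0,0,0]},{"translation":[0,0.7,-0.7],"dr":[0,0,0]},{"translation":[0,0.8,-0.8],"dr":[0,0,0]},{"translation":[0,0.9,-0.9],"dr":[0,0,0]},{"translation":[0,1,-1],"dr":[0,0,0]}]' -1
python3 n.py; python3 - <<'E'
from bench import r
from h import *
from scipy.ndimage import map_coordinates as mc
t=r.grab_frame("top");V=cv2.cvtColor(t["pixels"],cv2.COLOR_RGB2GRAY).astype(float)
def prof(pts,z):
    X=np.c_[(N+np.array(pts,float)@A.T)/1000,np.full(len(pts),z)]
    q=(X@t["R"].T+t["t"])@t["K"].T;q=q[:,:2]/q[:,2:];return mc(V,[q[:,1],q[:,0]],order=1)
xs=np.arange(45,90,1.)
for y in (-100,-80,-40,-10,40,95,103):
    p=prof([(x,y) for x in xs],.042);h=(p.min()+np.percentile(p,90))/2;g=p[30:44]
    i=np.argmax(p>90);print(y,"front x",xs[i],"groove",xs[25:42][np.argmin(p[25:42])],p.max().round())
ys=np.arange(-125,-95,2.);print([(y,int(v)) for y,v in zip(ys,prof([(74,y) for y in ys],.042))])
ys=np.arange(95,125,2.);print([(y,int(v)) for y,v in zip(ys,prof([(74,y) for y in ys],.042))])
E
```

```text
time_s: 42.6
ee_pos: [0.5665, 0.1355, 0.0463]
tool_rot: [[-0.994, -0.108, -0.009], [-0.108, 0.994, -0.002], [0.009, -0.001, -1.0]]
contact_force: [-19.7, -0.8, 13.5]
width: 0.0002
gripper_force: 9.2
time_s: 43.85
ee_pos: [0.524, 0.1312, 0.1283]
tool_rot: [[-0.994, -0.107, 0.002], [-0.107, 0.994, 0.001], [-0.002, 0.0, -1.0]]
contact_force: [-0.1, 0.1, 0.3]
width: -0.0002
gripper_force: 0.0
time_s: 45.1
ee_pos: [0.5149, 0.2111, 0.2072]
tool_rot: [[-0.994, -0.108, -0.0], [-0.108, 0.994, -0.0], [0.0, -0.0, -1.0]]
contact_force: [-0.0, 0.5, 0.0]
width: -0.0002
gripper_force: 0.0
tcp nest [ -4.50336276 100.06030256] [0.04731812 0.47526624 0.03211962]
wrist 987.5 (189, 239, 76, 32) [[29.0, 84.0], [40.0, 10.0], [66.0, 14.0], [54.0, 88.0]]
wrist 318.0 (19, 393, 24, 27) [[316.0, -329.0], [423.0, -431.0], [451.0, -401.0], [344.0, -299.0]]
wrist 157.0 (526, 175, 34, 24) [[-39.0, 422.0], [-14.0, 368.0], [-6.0, 371.0], [-31.0, 426.0]]
-100 front x 60.0 groove 81.0 169.0
-80 front x 62.0 groove 82.0 169.0
-40 front x 60.0 groove 82.0 169.0
-10 front x 60.0 groove 80.0 170.0
40 front x 45.0 groove 8
[... 152 characters left out ...]
157), (np.float64(-119.0), 146), (np.float64(-117.0), 136), (np.float64(-115.0), 130), (np.float64(-113.0), 140), (np.float64(-111.0), 151), (np.float64(-109.0), 160), (np.float64(-107.0), 162), (np.float64(-105.0), 163), (np.float64(-103.0), 163), (np.float64(-101.0), 162), (np.float64(-99.0), 162), (np.float64(-97.0), 163)]
[(np.float64(95.0), 57), (np.float64(97.0), 57), (np.float64(99.0), 57), (np.float64(101.0), 57), (np.float64(103.0), 57), (np.float64(105.0), 57), (np.float64(107.0), 57), (np.float64(109.0), 56), (np.float64(111.0), 57), (np.float64(113.0), 57), (np.float64(115.0), 57), (np.float64(117.0), 57), (np.float64(119.0), 56), (np.float64(121.0), 56), (np.float64(123.0), 56)]
```

```bash
python3 - <<'E'
from bench import r
from h import *
from scipy.ndimage import map_coordinates as mc
t=r.grab_frame("wrist");V=cv2.cvtColor(t["pixels"],cv2.COLOR_RGB2GRAY).astype(float)
def prof(pts,z):
    X=np.c_[(N+np.array(pts,float)@A.T)/1000,np.full(len(pts),z)]
    c=X@t["R"].T+t["t"];rr=np.hypot(c[:,0],c[:,1]);th=np.arctan2(rr,c[:,2]);q=c[:,:2]/rr[:,None]*th[:,None]*t["K"][0,0]+t["K"][:2,2]
    return q,mc(V,[q[:,1],q[:,0]],order=1,cval=-1)
xs=np.arange(56,102,2.)
for y in (-80,-40,0,40,60,75,90,100,106):
    q,p=prof([(x,y) for x in xs],.042);print(y,q[12].round(),p.astype(int).tolist())
E
```

```text
-80 [117. 274.] [176, 162, 140, 120, 172, 245, 244, 242, 244, 246, 188, 181, 143, 125, 219, 247, 243, 242, 245, 232, 224, 225, 223]
-40 [149. 276.] [147, 154, 140, 119, 156, 249, 245, 242, 243, 248, 189, 181, 152, 126, 212, 248, 244, 242, 244, 229, 222, 223, 222]
0 [184. 278.] [170, 217, 142, 122, 164, 245, 247, 244, 244, 249, 182, 180, 124, 123, 219, 248, 245, 244, 244, 233, 219, 101, 91]
40 [222. 279.] [165, 164, 163, 163, 164, 242, 248, 245, 245, 251, 185, 180, 151, 125, 209, 249, 246, 244, 246, 229, 224, 224, 223]
60 [241. 279.] [161, 162, 145, 120, 147, 249, 247, 245, 245, 246, 184, 179, 151, 122, 224, 249, 248, 242, 136, 53, 38, 45, 47]
75 [256. 280.] [88, 95, 55, 43, 44, 45, 45, 47, 45, 48, 46, 45, 45, 44, 45, 45, 43, 45, 43, 46, 48, 44, 42]
90 [271. 280.] [87, 88, 88, 87, 88, 87, 87, 88, 87, 87, 88, 88, 88, 87, 89, 117, 60, 36, 37, 38, 36, 35, 38]
100 [281. 280.] [32, 34, 33, 32, 31, 34, 33, 34, 34, 34, 33, 33, 32, 34, 33, 40, 39, 39, 40, 39, 38, 40, 39]
106 [287. 280.] [86, 86, 86, 86, 86, 86, 87, 87, 88, 86, 84, 85, 86, 86, 87, 112, 120, 117, 105, 89, 72, 32, 32]
```

The profile edges are the same from y = -80 to 60 (front at about 65, back at about 94.5), so the rail is flush with the fence. The clamp is at about 2.86 rad.

```bash
python3 -c "
from bench import r
print(r.hand_in())"
```

```text
the job is handed in; nothing more can be done
None
```

I handed the job in at about 45 s; `hand_in()` gave no verdict, but my last images put the profile in the bay and flush with the fence, with the clamp at about 2.86 rad against it (contact force after letting go not measured).

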